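Tap the wedge of the sharpening-stone holder home

ROBOT

A 6-joint arm with a two-finger parallel gripper is mounted at the origin on a cart in front of the work surface, level with it; the furniture and walls round the work are solid. World frame = base frame: x ahead of the robot, y to its left, z up, the work surface at z = 0. Lengths are in m, angles in rad, forces in N, time in s.
With the tool pointing down it reaches from about 0.25 to 0.775 m from the base axis. Payload 4 kg.
Tool frame: the origin (TCP) lies midway between the tips of the shut fingers; the grasp point (between the pads) lies 19 mm behind it; z points along the fingers, x is the direction in which the jaws open and shut, and the axes are right-handed (so a half turn about z gives the same grasp; the last joint's range is limited). The gripper opens to 94 mm and grips with 3 to 60 N. Pads are 16 mm wide; open, the fingers measure 119 mm over their backs; the gripper's body (75 mm by 177 mm) begins 78 mm behind the grasp point.
Start: joints at [-1.431, 0.087, 1.371, -0, 1.684, -0.103], TCP at [0.132, -0.534, 0.206] pointing down, gripper open.
Joint ranges: [-3.1, 3.1], [-0.76, 2.03], [0.27, 2.55], [-1.08, 4.22], [0.17, 2.65], [-2.57, 2.57]. Speed limits (rad/s): [2.79, 2.79, 3.14, 3.14, 3.14, 3.14].

INTERFACE

Orientations are given as [roll, pitch, yaw] about the fixed x, y, z axes, in that order (R = Rz(yaw) Ry(pitch) Rx(roll)).
In Python, from bench import robot gives the robot as it stands.
- The arm moves only by the shell command python3 -m handwheel 'ROWS'. ROWS is a JSON object of lists of equal length, an entry for each row: "delta_pos": the shift along the tool's x, y, z in mm, a list of three; "rotation": the turn, a rotation vector about the tool's x, y, z in rad, a list of three; "claw": the closure, from -1 (fully open) to 1 (shut). In form: {"delta_pos": [[tx, ty, tz], ...], "rotation": [[wx, wy, wz], ...], "claw": [claw, ...]}. A call has exactly 8 rows; each row shifts and turns the commanded pose from where the row before left it, along the tool's axes as they then stand; what a row does not reach is not made up. A row lasts 1/8 s, in which the tool goes at most 62.5 mm and 10.7 degrees, less where a joint would pass 70% of its speed; a pose out of reach is approached as far as the arm can. A call with a gripper value outside its range is refused whole. The fingers move at their own pace and stop on an object; the grip force is fixed at half the most. Time passes only in rows, so rows that do not move let the fingers close, or fill a call up. It gives the time, the measured TCP pose, the force and the opening at its end, in the units of the state.
- robot.get_obs(): the state, without advancing time (a new reading comes with each control period).
- robot.snapshot(name): name is "side" or "top"; returns a dict with "color" (480x640x3 uint8, red, green, blue), "intrinsics" (3x3 intrinsics, pixels), "eye" and "rotation" of the camera in the world. Camera axes: x right, y down, z forward; pixel columns grow to the right and rows downward; lengths in m; the calibration is good to about 2 mm. A picture is of the moment at which its call begins. There is no depth.
- robot.close_job(): hands the job in, once; it reports no verdict.
The state is a dict: "time": time; "joint_positions": joint angles; "qvel": joint speeds; "joint_torque": joint torques, N m; "tool_pos": TCP position; "ee_rot": TCP orientation; "wrist_force": force on the tool from outside, world axes, zero at the start; "wrist_torque": the same for the moment, N m; "width": finger opening in m.
Only numpy, scipy, OpenCV 4.12 (cv2) and the standard library are available. Lean on these libraries where they do the work, as an engineer would, in place of code of your own. Each camera call takes 0.05 s, during which the arm holds its last target.

TASK

The sharpening stone on the counter is held in its wooden holder by two wedges, and one of them still sticks up. Take the wooden pastry tamper by its handle and tap that raised wedge down into its slot with the tamper's foot, not with the gripper, until it stops and its head sits on the block like the other one. Then stand the tamper upright on the counter again and let go.

Things in the scene. Friction and masses are not known exactly. Their poses are not given: they have to be found in the camera images.
- tamper_grip (a point): Handle centre of the pastry tamper: loose pale turned-wood tool, 120 mm tall, 0.12 to 0.2 kg, standing upright between the two baking trays (rims 75 mm high). Round foot 46 mm across, 34 mm high; shoulder up to 50 mm; round handle 24 to 26 mm thick from 50 to 108 mm. The point is on the axis, 78 mm above the underside; z up along the tool.
- raised_wedge_top (a point): Centre of the top face of the raised wedge, the one to drive. Pale head 44 x 40 mm, 14 mm thick, on a tapered stem in a slot of a darker block (70 x 64 mm, top 60 mm above the counter) at either end of the stone holder. Top 86 to 95 mm above the counter at the start, 74 mm when home with the head on the block. z up.
- wedge (a joint): How far the raised wedge has gone down its slot, in m: starts between 0.004 and 0.013; 0.025 is fully home (a hard stop). It slides straight down only, held by friction of about 6 N, and stays where it is left; a push of 10 to 20 N is enough.
- seated_wedge_top (a point): Centre of the top face of the other wedge, of the same shape, already home in the block at the other end of the holder, 197 mm from the raised one: top 74 mm above the counter. It needs nothing. The wooden holder between is fixed to the counter, 80 x 270 mm, with a grey stone 42 mm high in the middle.
There are look-alikes about, which are no part of the job. Of the things that look like the part that bears tamper_grip, the largest one is meant.

How it is judged:
On the way:
1. the raised wedge is driven fully home with the tamper over it (value of joint wedge above 0.0225 m and horizontal distance between tamper_grip and raised_wedge_top below 0.04 m), for 0.1 s.
At the end, for the whole second after the job is handed in: the wedge is down to within 2.5 mm of its stop, and the tamper stands upright (within 10 degrees) on the counter, released and at rest (value of joint wedge above 0.0225 m and height (world z) of tamper_grip between 0.068 and 0.09 m and angle between tamper_grip's own z axis and vertical below 0.17 rad and linear speed of tamper below 0.02 m/s); the robot touches nothing.
It fails at once if the gripper or arm itself presses on the raised wedge (contact force between any of the arm, the fingers and wedge above 3 N).
It also fails if it takes over 50 s, if anything falls off the work surface, if the arm or the gripper's body presses on something with over 40 N, if the wrist force passes 120 N, or if a joint passes its speed limit or range.

## Working session

There is one attempt and no reset: what is moved stays moved. The work goes in short steps, Python scripts to look and compute and a shell command to move; the robot and the scene stay as the last step left them, time stands still between calls to the robot, and variables do not carry over. Pictures are saved under pics/ and viewed, and the job is handed in when it is done.

```bash
mkdir -p pics; ls; python3 - <<'E'
from bench import robot
import cv2,json
o=robot.get_obs();print({k:o[k] for k in o})
for n in("top","side"):
    s=robot.snapshot(n);cv2.imwrite(f"pics/{n}0.png",s["color"][:,:,::-1])
    print(n,s["intrinsics"],s["eye"],s["rotation"])
E
```

```text
pics
{'time': 0.0, 'joint_positions': array([-1.43110160e+00,  8.79140222e-02,  1.37224763e+00,  1.18526561e-06,
        1.68359664e+00, -1.03079650e-01]), 'qvel': array([ 0.00025394, -0.00224459, -0.00075553,  0.00057794,  0.00036306,
        0.0005996 ]), 'joint_torque': array([-4.21415652e-04, -3.40174663e+01, -3.02429938e+01,  7.16383732e-02,
        3.29287641e-02, -1.73862213e-04]), 'tool_pos': array([ 0.13214774, -0.53332071,  0.20432994]), 'ee_rot': array([-3.14136864e+00,  2.15401350e-03, -1.32802157e+00]), 'wrist_force': array([ 0.0533051 ,  0.12963633, -0.18695487]), 'wrist_torque': array([-0.00931741,  0.01588454,  0.00637795]), 'width': 0.09371818244272874}
top [[446.86102051   0.         319.06915747]
 [  0.         446.86102051 233.38585419]
 [  0.           0.           1.        ]] [0.39205888 0.05208975 0.92443617] [-2.96590898  0.01575537 -1.57109232]
side [[518.0783082    0.         308.2020918 ]
 [  0.         518.0783082  241.51493298]
 [  0.           0.           1.        ]] [ 0.28107248 -0.63653018  0.74822083] [-2.29721627  0.01684638 -0.35701677]
```

View pics/top0.png

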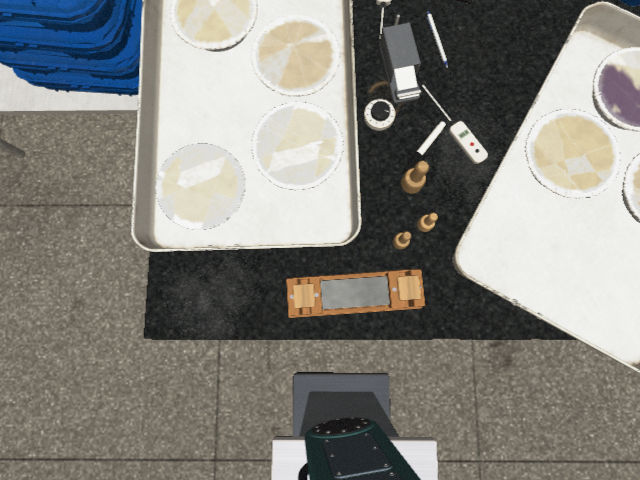

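View pics/side0.png

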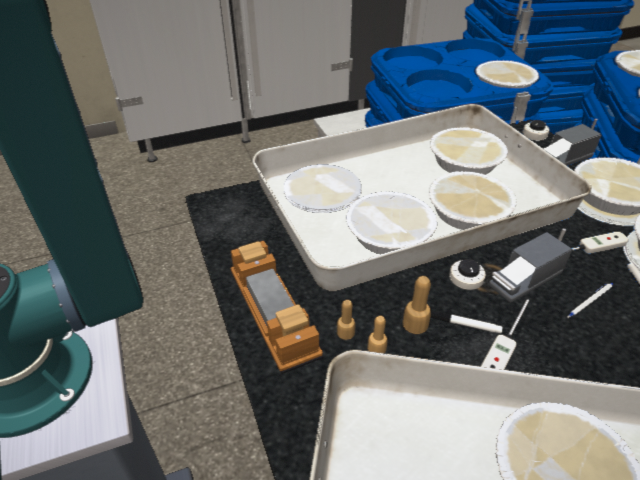

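The big tamper is at top (415,178) and side (418,305), with two smaller look-alikes nearby. The holder's wedges are at top (303,295) and (409,288). I'll zoom in to see which one is raised.

```bash
python3 - <<'E'
import cv2,numpy as np
t=cv2.imread("pics/top0.png");s=cv2.imread("pics/side0.png")
a=cv2.resize(t[150:330,280:440],None,fx=3.3,fy=3.3,interpolation=cv2.INTER_CUBIC)
b=cv2.resize(s[230:380,220:440],None,fx=3.6,fy=3.6,interpolation=cv2.INTER_CUBIC)
cv2.imwrite("pics/topz.png",a);cv2.imwrite("pics/sidez.png",b)
E
```

```text
(no output)
```

View pics/topz.png

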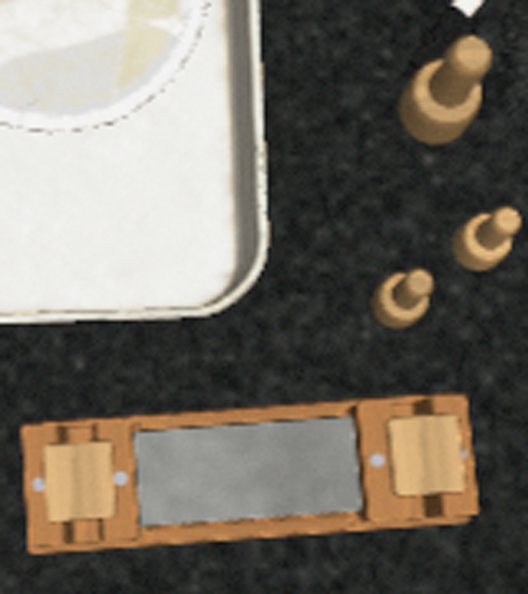

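View pics/sidez.png

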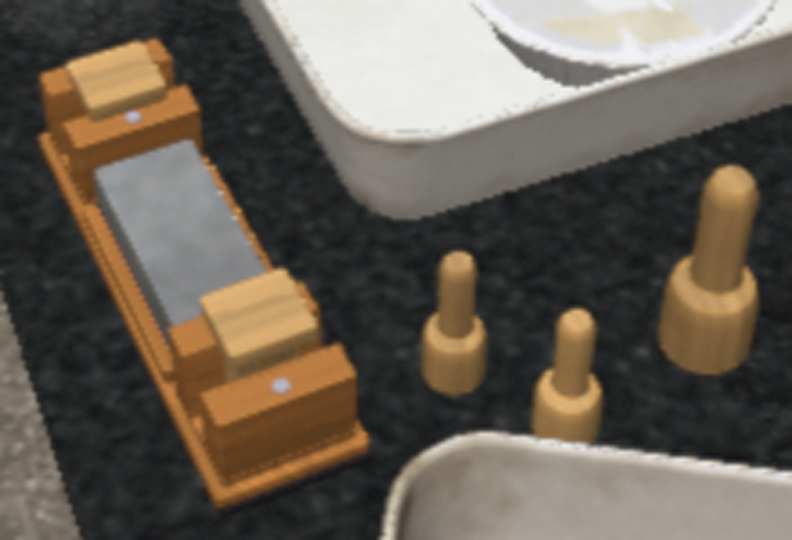

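The raised wedge is the nearer one: right in the top view, at side zoom (262,310), with its stem visible under the head. Next I'll triangulate it and the tamper.

```bash
cat > h.py <<'E'
import cv2,numpy as np
from scipy.spatial.transform import Rotation as R
from bench import robot
C={"top":([[446.86102051,0,319.06915747],[0,446.86102051,233.38585419],[0,0,1]],[0.39205888,0.05208975,0.92443617],[-2.96590898,0.01575537,-1.57109232]),
"side":([[518.0783082,0,308.2020918],[0,518.0783082,241.51493298],[0,0,1]],[0.28107248,-0.63653018,0.74822083],[-2.29721627,0.01684638,-0.35701677])}
def ray(n,uv):
    K,e,r=C[n];M=R.from_euler("xyz",r).as_matrix()
    d=M@np.linalg.solve(np.array(K),[uv[0],uv[1],1.]);return np.array(e),d/np.linalg.norm(d)
def onz(n,uv,z):
    e,d=ray(n,uv);return e+d*(z-e[2])/d[2]
def tri(a,b):
    e1,d1=ray("top",a);e2,d2=ray("side",b)
    t=np.linalg.lstsq(np.c_[d1,-d2],e2-e1,rcond=None)[0]
    p,q=e1+t[0]*d1,e2+t[1]*d2;return (p+q)/2,np.linalg.norm(p-q)
def proj(n,P):
    K,e,r=C[n];M=R.from_euler("xyz",r).as_matrix();c=M.T@(np.array(P)-e);c=np.array(K)@c;return c[:2]/c[2]
E
python3 - <<'E'
from h import *
np.set_printoptions(precision=4,suppress=True)
tz=lambda p:(p[0]/3.3+280,p[1]/3.3+150)
sz=lambda p:(p[0]/3.6+220,p[1]/3.6+230)
T={"near":[(388,417),(460,413),(465,493),(393,498)],"far":[(44,446),(112,441),(115,519),(48,523)]}
# side corners order: match top TL (inner, +x), TR(outer,+x), BR(outer,-x), BL
for k in T:
    c=np.mean(T[k],0);
    for z in(.074,.09):print(k,z,onz("top",tz(c),z)[:2],[onz("top",tz(p),z)[:2].round(4).tolist() for p in T[k]])
for a,b,nm in[((388,417),(283,270),"near TL"),((460,413),(319,319),"near TR"),((465,493),(217,348),"near BR"),((393,498),(200,298),"near BL"),((44,446),(140,42),"far TL"),((112,441),(166,77),"far TR"),((115,519),(85,112),"far BR"),((48,523),(67,66),"far BL")]:
    print(nm,*tri(tz(a),sz(b)))
# tamper mask
for n,(x0,y0,x1,y1) in {"top":(395,155,435,200),"side":(398,270,440,338)}.items():
    im=cv2.imread(f"pics/{n}0.png")[y0:y1,x0:x1];h=cv2.cvtColor(im,cv2.COLOR_BGR2HSV)
    m=((h[...,1]>70)&(h[...,2]>60)).astype(np.uint8)
    nn,l,st,ce=cv2.connectedComponentsWithStats(m);i=1+st[1:,4].argmax();print(n,st[i],ce[i]+[x0,y0])
    e,d=ray(n,ce[i]+[x0,y0]);
    globals()[n+"L"]=(e[:2],d[:2])
    cv2.imwrite(f"pics/m_{n}.png",cv2.resize((l==i).astype(np.uint8)*255,None,fx=6,fy=6,interpolation=0))
(e1,d1),(e2,d2)=topL,sideL
t=np.linalg.solve(np.c_[d1,-d2],e2-e1);p=e1+t[0]*d1;print("axis",p)
print("tip",*tri(tz((473,58)),sz((733,180))))
for z in(0,.05,.12):print(z,proj("top",[*p,z]),proj("side",[*p,z]))
E
```

```text
near 0.074 [ 0.438  -0.1046] [[0.4599, -0.0834], [0.4621, -0.1247], [0.4166, -0.1257], [0.4138, -0.0848]]
near 0.09 [ 0.4371 -0.1017] [[0.4586, -0.0808], [0.4608, -0.1213], [0.4162, -0.1224], [0.4134, -0.0822]]
far 0.074 [0.4229 0.0936] [[0.4435, 0.1143], [0.4463, 0.0752], [0.4021, 0.0734], [0.3999, 0.1116]]
far 0.09 [0.4223 0.0928] [[0.4426, 0.1131], [0.4453, 0.0748], [0.4019, 0.073], [0.3997, 0.1104]]
near TL [ 0.4589 -0.0812  0.0877] 0.0002932735879000341
near TR [ 0.4614 -0.1206  0.0948] 0.0020901122328107063
near BR [ 0.415  -0.1209  0.096 ] 0.0020181046166134983
near BL [ 0.4155 -0.083   0.0875] 0.004099582067311477
far TL [0.4445 0.1141 0.0737] 0.0019600177235062992
far TR [0.4473 0.0748 0.0804] 0.002879508742949019
far BR [0.4027 0.0734 0.072 ] 0.0011609985917369922
far BL [0.4017 0.1114 0.0725] 0.003673785016777845
top [  6   5  28  34 623] [414.8684 177.5185]
side [   5    5   28   59 1164] [417.9682 307.5077]
axis [ 0.6648 -0.1304]
tip [ 0.6623 -0.1315  0.1188] 0.005043139279838835
0 [411.2325 183.0632] [414.7106 324.9418]
0.05 [415.8528 176.0172] [418.0937 306.8364]
0.12 [423.2344 164.76  ] [423.2639 279.1669]
```

```bash
python3 -m handwheel '{"delta_pos":[[0,0,0],[0,0,0],[-30,-40,0],[-30,-40,0],[-30,-40,0],[-30,-40,0],[-30,-40,0],[-30,-40,0]],"rotation":[[0,0,0.1215],[0,0,0.1215],[0,0,0],[0,0,0],[0,0,0],[0,0,0],[0,0,0],[0,0,0]],"claw":[-1,-1,-1,-1,-1,-1,-1,-1]}'
```

```text
time: 1.1
tool_pos: [0.3732, -0.3526, 0.205]
ee_rot: [3.141, 0.0, -1.571]
wrist_force: [0.4, -0.6, 0.1]
width: 0.0941
```

```bash
python3 -m handwheel '{"delta_pos":[[-36,-48,0],[-36,-48,0],[-36,-48,0],[-36,-48,0],[-36,-48,0],[-34,-45,0],[-8,-7,0],[0,0,0]],"rotation":[[0,0,0],[0,0,0],[0,0,0],[0,0,0],[0,0,0],[0,0,0],[0,0,0],[0,0,0]],"claw":[-1,-1,-1,-1,-1,-1,-1,-1]}'
python3 - <<'E'
from h import *
print(robot.get_obs()["tool_pos"])
for n in("top","side"):
    s=robot.snapshot(n);cv2.imwrite(f"pics/{n}1.png",s["color"][:,:,::-1])
E
```

```text
time: 2.1
tool_pos: [0.664, -0.1317, 0.2045]
ee_rot: [3.14, -0.0, -1.57]
wrist_force: [-0.5, -0.7, 0.4]
width: 0.0942
[ 0.66399267 -0.1317022   0.20451766]
```

View pics/side1.png

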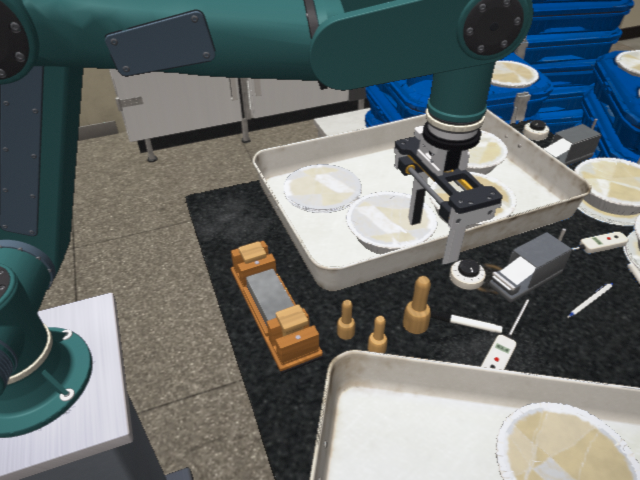

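View pics/top1.png

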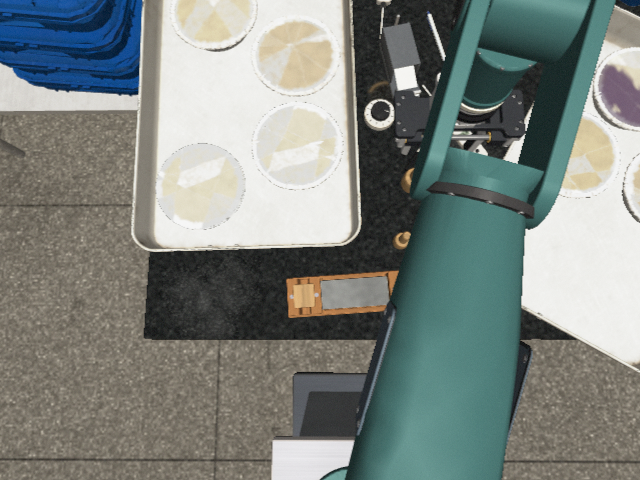

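Fingers at side (412,225) and (455,262) straddle the tamper's axis above it, and the surroundings are clear. Next is the descent.

```bash
python3 -m handwheel '{"delta_pos":[[0,0,30],[0,0,30],[0,0,30],[0,0,25],[0,0,20],[0,0,12],[0,0,0],[0,0,0]],"rotation":[[0,0,0],[0,0,0],[0,0,0],[0,0,0],[0,0,0],[0,0,0],[0,0,0],[0,0,0]],"claw":[-1,-1,-1,-1,-1,-1,-1,-1]}'
python3 - <<'E'
from h import *
for n in("side",):
    s=robot.snapshot(n);im=s["color"][:,:,::-1];cv2.imwrite(f"pics/{n}2.png",cv2.resize(im[180:360,340:540],None,fx=3.3,fy=3.3))
E
```

```text
time: 3.2
tool_pos: [0.6651, -0.1323, 0.0598]
ee_rot: [-3.139, -0.001, -1.571]
wrist_force: [0.1, 0.2, -0.0]
width: 0.0937
```

View pics/side2.png

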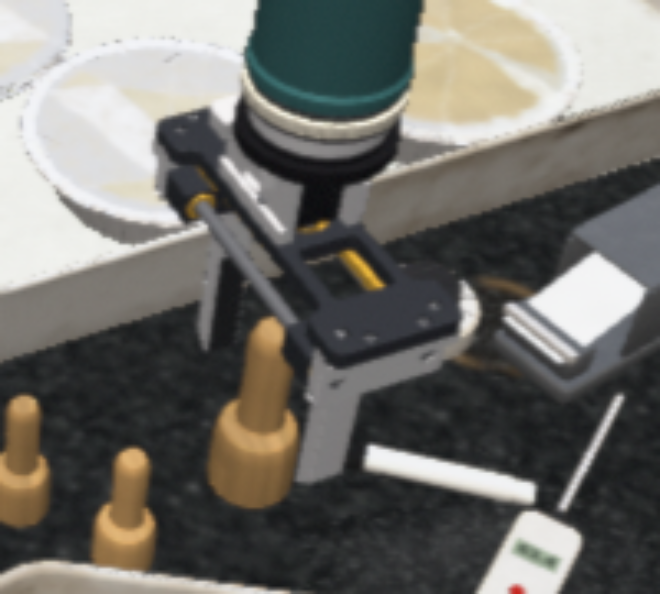

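The fingers straddle the handle. The midpoint of their tips is about (420,304) and the tamper axis at that height projects to (419,303). I'll close.

```bash
python3 -m handwheel '{"delta_pos":[[0,0,2],[0,0,0],[0,0,0],[0,0,0],[0,0,0],[0,0,0],[0,0,0],[0,0,0]],"rotation":[[0,0,0],[0,0,0],[0,0,0],[0,0,0],[0,0,0],[0,0,0],[0,0,0],[0,0,0]],"claw":[1,1,1,1,1,1,1,1]}'
python3 - <<'E'
from h import *
for n in("side",):
    s=robot.snapshot(n);im=s["color"][:,:,::-1];cv2.imwrite(f"pics/{n}3.png",cv2.resize(im[180:360,340:540],None,fx=3.3,fy=3.3))
E
```

```text
time: 4.25
tool_pos: [0.6642, -0.1319, 0.0562]
ee_rot: [3.141, 0.0, -1.571]
wrist_force: [-0.3, -0.2, -0.3]
width: 0.0246
```

View pics/side3.png

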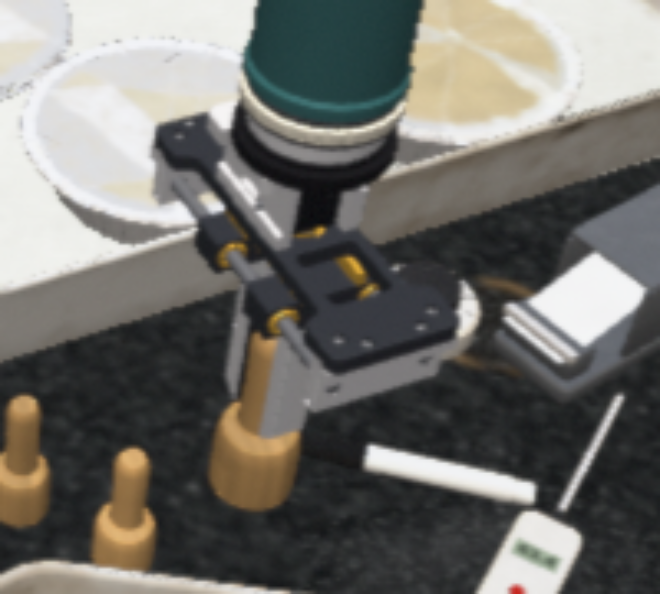

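Held across the full handle diameter (24.6 mm). I'll lift and carry it to the wedge.

```bash
python3 -m handwheel '{"delta_pos":[[0,0,-15],[0,0,-30],[0,0,-35],[0,0,-30],[0,0,0],[-4,35,0],[-5,40,0],[-5,40,0]],"rotation":[[0,0,0],[0,0,0],[0,0,0],[0,0,0],[0,0,0],[0,0,0],[0,0,0],[0,0,0]],"claw":[1,1,1,1,1,1,1,1]}'
python3 -m handwheel '{"delta_pos":[[-5,40,0],[-5,40,0],[-5,25,0],[-1,7,0],[0,0,0],[0,0,0],[0,0,0],[0,0,0]],"rotation":[[0,0,0],[0,0,0],[0,0,0],[0,0,0],[0,0,0],[0,0,0],[0,0,0],[0,0,0]],"claw":[1,1,1,1,1,1,1,1]}'
python3 - <<'E'
from h import *
o=robot.get_obs();print(o["tool_pos"],o["ee_rot"],o["width"])
for n in("side","top"):
    s=robot.snapshot(n);im=s["color"][:,:,::-1];cv2.imwrite(f"pics/{n}4.png",im)
E
```

```text
time: 5.3
tool_pos: [0.5472, -0.1175, 0.1643]
ee_rot: [3.138, 0.001, -1.571]
wrist_force: [-0.8, 0.2, -1.0]
width: 0.0248
time: 6.3
tool_pos: [0.4377, -0.102, 0.1663]
ee_rot: [3.141, 0.0, -1.571]
wrist_force: [-0.7, -0.2, -2.4]
width: 0.0246
[ 0.4376939  -0.10203851  0.16626633] [ 3.14117679e+00  6.73436625e-05 -1.57086174e+00] 0.024649850722768207
```

View pics/side4.png

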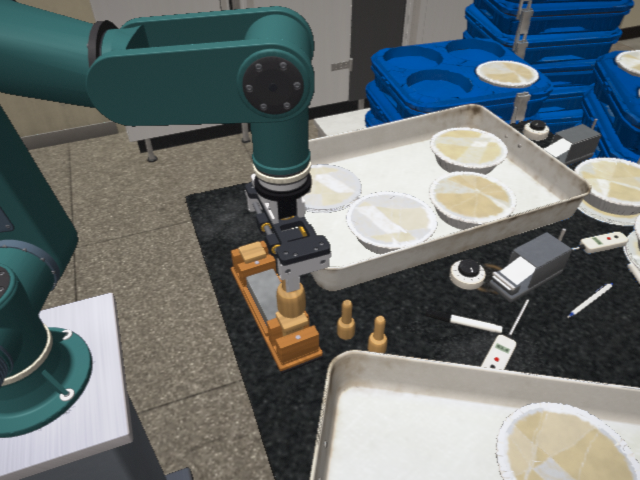

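View pics/top4.png

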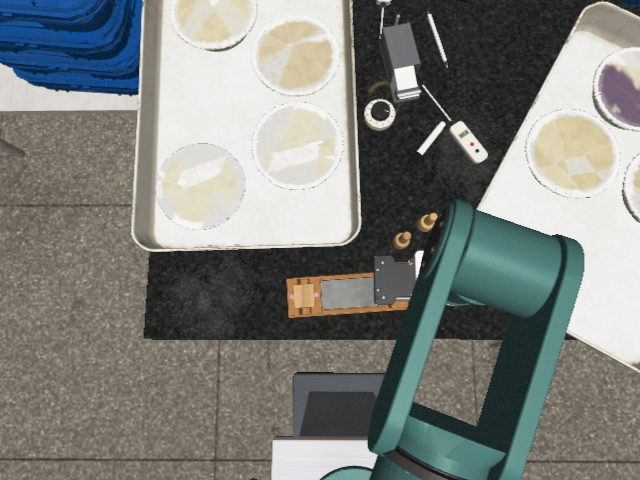

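The tamper hangs upright over the raised wedge, foot at side (291,300). I'll lower it and watch the force.

```bash
python3 -m handwheel '{"delta_pos":[[0,0,6],[0,0,5],[0,0,3],[0,0,2],[0,0,2],[0,0,2],[0,0,0],[0,0,0]],"rotation":[[0,0,0],[0,0,0],[0,0,0],[0,0,0],[0,0,0],[0,0,0],[0,0,0],[0,0,0]],"claw":[1,1,1,1,1,1,1,1]}'
python3 - <<'E'
from h import *
s=robot.snapshot("side");im=s["color"][:,:,::-1];cv2.imwrite(f"pics/side5.png",cv2.resize(im[210:380,220:400],None,fx=3.5,fy=3.5))
E
```

```text
time: 7.4
tool_pos: [0.4374, -0.102, 0.1466]
ee_rot: [-3.141, -0.0, -1.571]
wrist_force: [-0.6, -0.3, -1.5]
width: 0.025
```

View pics/side5.png

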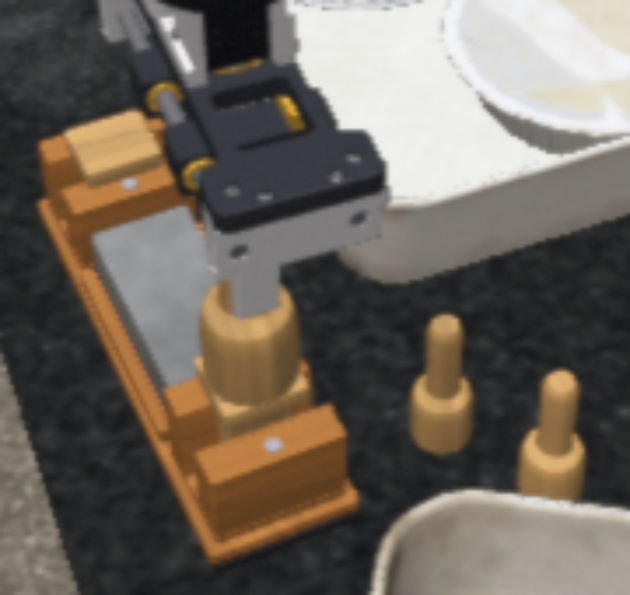

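The foot is centred on the head, just at the surface. I'll press down.

```bash
python3 -m handwheel '{"delta_pos":[[0,0,2],[0,0,2],[0,0,2],[0,0,2],[0,0,1],[0,0,1],[0,0,0],[0,0,0]],"rotation":[[0,0,0],[0,0,0],[0,0,0],[0,0,0],[0,0,0],[0,0,0],[0,0,0],[0,0,0]],"claw":[1,1,1,1,1,1,1,1]}'
```

```text
time: 8.45
tool_pos: [0.4376, -0.1021, 0.1365]
ee_rot: [-3.141, -0.0, -1.571]
wrist_force: [2.8, -0.1, 3.1]
width: 0.0248
```

```bash
python3 -m handwheel '{"delta_pos":[[0,0,1.5],[0,0,1.5],[0,0,1.5],[0,0,1],[0,0,0.5],[0,0,0.5],[0,0,0],[0,0,0]],"rotation":[[0,0,0],[0,0,0],[0,0,0],[0,0,0],[0,0,0],[0,0,0],[0,0,0],[0,0,0]],"claw":[1,1,1,1,1,1,1,1]}'
python3 - <<'E'
from h import *
s=robot.snapshot("side");im=s["color"][:,:,::-1];cv2.imwrite(f"pics/side6.png",cv2.resize(im[210:380,220:400],None,fx=3.5,fy=3.5))
E
```

```text
time: 9.45
tool_pos: [0.4374, -0.102, 0.1302]
ee_rot: [-3.141, -0.0, -1.571]
wrist_force: [2.1, -0.8, 4.9]
width: 0.0249
```

View pics/side6.png

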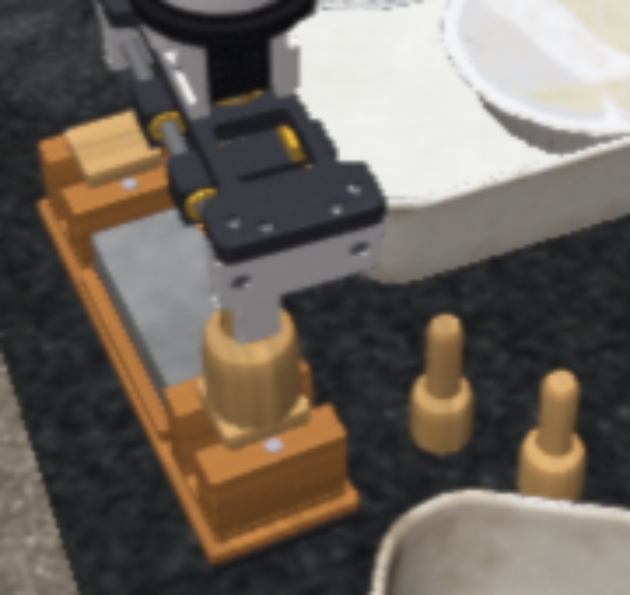

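Nearly home at about friction-level force. I'll press on until the hard stop shows in the force.

```bash
python3 -m handwheel '{"delta_pos":[[0,0,0.5],[0,0,0.5],[0,0,0.5],[0,0,0.5],[0,0,0],[0,0,0],[0,0,0],[0,0,0]],"rotation":[[0,0,0],[0,0,0],[0,0,0],[0,0,0],[0,0,0],[0,0,0],[0,0,0],[0,0,0]],"claw":[1,1,1,1,1,1,1,1]}'
```

```text
time: 10.5
tool_pos: [0.438, -0.1021, 0.13]
ee_rot: [-3.139, -0.001, -1.571]
wrist_force: [0.6, -0.3, 11.3]
width: 0.0249
```

```bash
python3 -m handwheel '{"delta_pos":[[0,0,0.5],[0,0,0.5],[0,0,0.5],[0,0,0.5],[0,0,0],[0,0,0],[0,0,0],[0,0,0]],"rotation":[[0,0,0],[0,0,0],[0,0,0],[0,0,0],[0,0,0],[0,0,0],[0,0,0],[0,0,0]],"claw":[1,1,1,1,1,1,1,1]}'
```

```text
time: 11.5
tool_pos: [0.4386, -0.1021, 0.1299]
ee_rot: [-3.137, -0.001, -1.571]
wrist_force: [-0.4, 1.9, 18.0]
width: 0.0245
```

The tool stalled at z = 0.130 with the force up from 5 to 18 N, so that is the hard stop. I'll lift, move back and check the wedge.

```bash
python3 -m handwheel '{"delta_pos":[[0,0,-8],[0,0,-16],[0,0,-16],[0,0,0],[5,-35,0],[5,-40,0],[5,-40,0],[5,-40,0]],"rotation":[[0,0,0],[0,0,0],[0,0,0],[0,0,0],[0,0,0],[0,0,0],[0,0,0],[0,0,0]],"claw":[1,1,1,1,1,1,1,1]}'
python3 -m handwheel '{"delta_pos":[[5,-40,0],[5,-25,0],[0,-7,0],[0,0,0],[0,0,0],[0,0,0],[0,0,0],[0,0,0]],"rotation":[[0,0,0],[0,0,0],[0,0,0],[0,0,0],[0,0,0],[0,0,0],[0,0,0],[0,0,0]],"claw":[1,1,1,1,1,1,1,1]}'
python3 - <<'E'
from h import *
for n in("side","top"):
    s=robot.snapshot(n);im=s["color"][:,:,::-1];cv2.imwrite(f"pics/{n}7.png",im)
    if n=="side":cv2.imwrite(f"pics/side7z.png",cv2.resize(im[230:380,220:440],None,fx=3.6,fy=3.6,interpolation=2)) or cv2.imwrite("pics/side7t.png",cv2.resize(im[150:340,340:540],None,fx=3,fy=3))
E
```

```text
time: 12.5
tool_pos: [0.5932, -0.122, 0.1649]
ee_rot: [3.14, 0.0, -1.571]
wrist_force: [0.7, -0.6, -0.8]
width: 0.0249
time: 13.5
tool_pos: [0.6641, -0.132, 0.1663]
ee_rot: [-3.141, -0.0, -1.571]
wrist_force: [-0.1, 0.2, -2.1]
width: 0.0248
```

View pics/side7z.png

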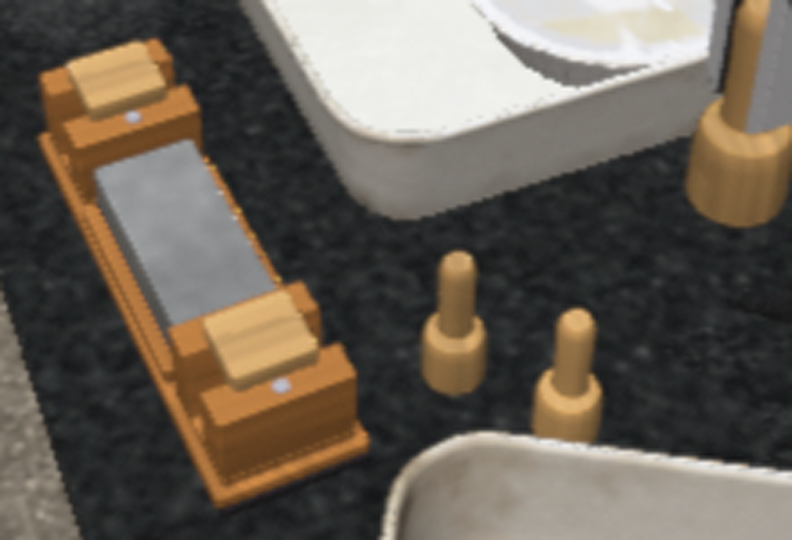

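The wedge head, at zoom (260,338), now sits flush on its block like the far one, and the tamper is still upright in the grip. I'll lower it to where it stood.

```bash
python3 -m handwheel '{"delta_pos":[[0,0,25],[0,0,30],[0,0,25],[0,0,15],[0,0,8],[0,0,4],[0,0,0],[0,0,0]],"rotation":[[0,0,0],[0,0,0],[0,0,0],[0,0,0],[0,0,0],[0,0,0],[0,0,0],[0,0,0]],"claw":[1,1,1,1,1,1,1,1]}'
python3 -m handwheel '{"delta_pos":[[0,0,0.5],[0,0,0.5],[0,0,0.5],[0,0,0.5],[0,0,0],[0,0,0],[0,0,0],[0,0,0]],"rotation":[[0,0,0],[0,0,0],[0,0,0],[0,0,0],[0,0,0],[0,0,0],[0,0,0],[0,0,0]],"claw":[1,1,1,1,1,1,1,1]}'
```

```text
time: 14.6
tool_pos: [0.6649, -0.1322, 0.0601]
ee_rot: [-3.14, -0.001, -1.571]
wrist_force: [-0.4, 0.0, -2.1]
width: 0.0248
time: 15.6
tool_pos: [0.6643, -0.132, 0.057]
ee_rot: [-3.142, -0.0, -1.571]
wrist_force: [-0.6, 0.4, -2.1]
width: 0.0247
```

```bash
python3 -m handwheel '{"delta_pos":[[0,0,0.5],[0,0,0.5],[0,0,0],[0,0,0],[0,0,0],[0,0,0],[0,0,0],[0,0,0]],"rotation":[[0,0,0],[0,0,0],[0,0,0],[0,0,0],[0,0,0],[0,0,0],[0,0,0],[0,0,0]],"claw":[1,1,1,1,1,1,1,1]}'
```

```text
time: 16.6
tool_pos: [0.6645, -0.132, 0.0563]
ee_rot: [-3.141, -0.0, -1.571]
wrist_force: [-0.4, 0.3, 1.5]
width: 0.0249
```

Force changed from -2.1 N to +1.5 N, so it's standing on the counter. I'll open the gripper.

```bash
python3 -m handwheel '{"delta_pos":[[0,0,0],[0,0,0],[0,0,0],[0,0,0],[0,0,0],[0,0,0],[0,0,0],[0,0,0]],"rotation":[[0,0,0],[0,0,0],[0,0,0],[0,0,0],[0,0,0],[0,0,0],[0,0,0],[0,0,0]],"claw":[-0.5,-1,-1,-1,-1,-1,-1,-1]}'
python3 -m handwheel '{"delta_pos":[[0,0,-10],[0,0,-25],[0,0,-30],[0,0,-30],[0,0,-30],[0,0,-20],[0,0,0],[0,0,0]],"rotation":[[0,0,0],[0,0,0],[0,0,0],[0,0,0],[0,0,0],[0,0,0],[0,0,0],[0,0,0]],"claw":[-1,-1,-1,-1,-1,-1,-1,-1]}'
python3 - <<'E'
from h import *
np.set_printoptions(precision=4,suppress=True)
s=robot.snapshot("side");im=np.ascontiguousarray(s["color"][:,:,::-1]);cv2.imwrite("pics/side8.png",im)
tz=lambda p:(p[0]/3.3+280,p[1]/3.3+150)
# wedge head centre, side ray at z=.074 vs. same point from first top view
z=.074
print(onz("side",(260/3.6+220,338/3.6+230),z),onz("top",tz((426.5,455)),.0905))
print(proj("side",[.664,-.132,0]),proj("side",[.664,-.132,.12]))
E
```

```text
time: 17.6
tool_pos: [0.6643, -0.132, 0.056]
ee_rot: [-3.141, -0.0, -1.571]
wrist_force: [-0.4, 0.3, 0.6]
width: 0.0938
time: 18.6
tool_pos: [0.664, -0.1319, 0.2002]
ee_rot: [3.141, 0.0, -1.571]
wrist_force: [0.4, -0.0, -0.4]
width: 0.0936
[ 0.4388 -0.105   0.074 ] [ 0.4372 -0.1016  0.0905]
[414.7573 325.7035] [423.3279 279.9287]
```

View pics/side8.png

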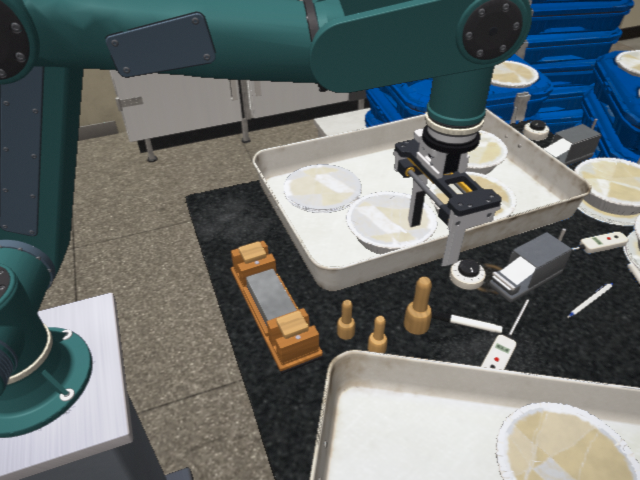

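The tamper stands upright at side (418,305), clear of the gripper. The wedge at (292,323) is down on its block, and the small tampers haven't moved. I'll hand the job in.

```bash
python3 - <<'E'
from bench import robot
o=robot.get_obs();print(o["time"],abs(o["qvel"]).max(),o["wrist_force"],o["width"])
print(robot.close_job())
E
```

```text
18.65 0.00950991860549583 [0.66909994 1.20505419 0.12222462] 0.09384503344574284
the job is handed in; nothing more can be done
None
```

I took the large tamper by its handle and pressed the raised wedge (the one nearer the side camera) down with its foot. I then stood the tamper back where it had been, let go and handed in at 18.65 s.

- **Wedge:** the tool stalled at z = 0.130 m, matching a wedge top of 74 mm, while the upward force rose from 5 to 18 N. The side picture shows the head sitting on its block like the other one.
- **Tamper:** it stands upright and released in the last side picture, with the gripper open about 14 cm above where it gripped. I checked upright by eye only, with no measured tilt.
- **Disagreements:** two measurements of the wedge centre differed by about 4 mm. The corner heights from my first triangulation spread over 87 to 96 mm. Neither affected the press.

No final top-view check was made; the last check was from the side camera only.

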